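# Fit the clamp lever on the board fixture and clamp the board

### The arm

A 6-joint arm with a two-finger parallel gripper is mounted at the origin on the work surface. World frame = base frame: x ahead of the robot, y to its left, z up, the work surface at z = 0. Lengths are in mm, angles in rad, forces in N, time in s.
With the tool pointing down it reaches from about 300 to 875 mm from the base axis. Payload 6.4 kg.
Tool frame: the origin (TCP) lies midway between the tips of the shut fingers; the grasp point (between the pads) lies 19 mm behind it; z points along the fingers, y is the line along which they close (so a half turn about z gives the same grasp; the last joint's range is limited). The gripper opens to 88 mm and grips with 3 to 60 N. Pads are 18 mm wide; open, the fingers measure 123 mm over their backs; the gripper's body (75 mm by 187 mm) begins 45 mm behind the grasp point.
Start: joints at [0.997, 0.181, 1.607, -0, 1.354, -0.206], TCP at [206.738, 536.563, 238.714] pointing down, gripper open.
Joint ranges: [-2.99, 2.99], [-0.89, 2.07], [0.3, 2.58], [-1.14, 4.28], [0, 2.63], [-3.12, 3.12]. Speed limits (rad/s): [2.57, 2.57, 3.01, 3.14, 3.14, 3.14].

### API

Orientations are given as a unit quaternion [w, x, y, z].
In Python, from rig import ctrl gives the robot as it stands.
- The arm moves only by the tool servo_tool, never from a script. Its argument "deltas" is a list of rows, each an object of numbers: "dx", "dy", "dz": the shift along the tool's x, y, z scaled (see below); "rx", "ry", "rz": the turn, a rotation vector about the tool's x, y, z scaled (see below); "gripper": the opening, from 0 (shut) to 1 (fully open). In form: [{"dx": .., "dy": .., "dz": .., "rx": .., "ry": .., "rz": .., "gripper": ..}, ...]. A call has 1 to 20 rows; each row is the pose to reach, as a shift and turn from the pose commanded when the call began, along the tool's axes at that moment; what a row does not reach only later rows make up. The controller multiplies each number of a shift by 100 cm and each number of a turn by 2 rad. A row lasts 1/10 s, in which the tool goes at most 50 mm and 8.59 degrees, less where a joint would pass 70% of its speed; a pose out of reach is approached as far as the arm can. A call with a number of a shift or a turn outside -1 to 1 is refused whole. A call with a gripper value outside its range is refused whole. The fingers move at their own pace and stop on an object; "force" is the grip in N (left out, the last holds). Time passes only in rows, so rows that repeat a pose let the fingers close. It gives the time, the measured TCP pose, the force, the opening and the grip force at its end, in the units of the state.
- ctrl.read_state(): the state, without advancing time (a new reading comes with each control period).
- ctrl.snapshot(name): name is "scene" or "top"; returns the picture (400x640x3 uint8, red, green, blue); there is no depth.
- ctrl.calibration(name): a dict with "vertical_fov" (degrees; the focal length in pixels is half the picture's height over the tangent of half this angle, whatever the lens; pixels are square), "cx", "cy" (the principal point, pixels), "R" (3x3) and "t" (3): a world point X has camera coordinates R X + t. Camera axes: x right, y down, z forward; pixel columns grow to the right and rows downward; lengths in mm; the calibration is good to about 2 mm. A picture is of the moment at which its call begins. calibration takes no time and is no camera call.
- ctrl.sign_off(): hands the job in; it is judged then, once.
The state is a dict: "t": time; "qpos": joint angles; "dq": joint speeds; "joint_torque": joint torques, N m; "position": TCP position; "ee_rot": TCP orientation; "contact_force": force on the tool from outside, world axes, zero at the start; "wrist_torque": the same for the moment, N m; "finger_gap": finger opening in mm; "grip_force": force on a finger pad.
Only numpy, scipy, OpenCV 4.12 (cv2) and the standard library are available. Lean on these libraries where they do the work, as an engineer would, in place of code of your own. Each camera call takes 0.05 s, during which the arm holds its last target. There are 200 camera calls.

### The job

Fit the loose clamp lever onto the splined shaft of the circuit-board fixture: turn it until its splines match, never forcing it down on the spline ends, and slide it fully home onto the shoulder. Then swing it clockwise (seen from above) right to its stop, so that the jaw clamps the board, and let go, leaving the lever home. Leave the jar, the spool and the screwdriver alone.

Things in the scene. Friction and masses are not known exactly. Their poses are not given: they have to be found in the camera images.
- lever_hub (a point): Loose aluminium clamp lever, 0.25 kg, lying flat: centre of its hub, a block 36 x 36 mm, 36 mm high, half-way up on the bore axis (z). The through bore, 24.6 mm, has four inward teeth 6.2 mm wide, tips on a 17 mm circle, every 90 deg, the first 45 deg from the arm. x points along the arm (18 mm wide, 8 mm thick, underside level with the hub's), z up.
- lever_handle (a point): Centre of the lever's black upright round handle, 18 mm across, its top 38 mm above the lever's underside; it stands at the end of the arm, 110 mm from the bore axis. This point is 23 mm above the underside.
- shoulder (a point): Top centre of the fixture's round steel shoulder (37 mm across, 56 mm above the table) on the upright shaft's axis. The lever is home when the hub's underside sits on it: hub centre 18 mm above. x points from the shaft to the board; all else on the fixture is lower, so the arm may swing all round. Its x does not tell how the splines stand: that differs each time, see it or feel for it.
- shaft_tip (a point): Tip of the splined shaft, 36 mm above the shoulder. Four ribs 6.2 mm wide, 23 mm across the tips, reach from the shoulder up to 18 mm; the smooth 15 mm core goes on to 27 mm, then a cone, 7 mm across at the tip. So the hub drops freely over the core until its teeth stand on the flat rib ends, 18 mm short of home; it goes on only when turned within about 5 deg of a match (every 90 deg).
- shaft (a joint): Turn of the splined shaft from its open stop, rad: grows clockwise seen from above and drives the jaw to the board. Starts between 0 and 0.25; the clamped stop is at 1.2. It has a stiff friction of about 0.12 N m, stays where it is left, and hardly moves until the splines are engaged; once engaged the lever turns it with a play of about 5 deg either way.
- flux_jar: Bystander: small white-capped jar, 42 mm across and 48 mm high, standing; origin at the centre of its underside, z up.
- solder_spool: Bystander: grey solder spool standing on its flange, 48 mm across and 36 mm high; origin at the centre of its underside, z up.
- screwdriver: Bystander: screwdriver 150 mm long, lying on the table; x points to its tip.
Things that resemble listed ones, but are neither listed nor needed, are in the scene too. Of the things like the part that bears lever_hub, leave any that is green; of the rest the larger one is meant.

How it is judged:
By the outcome, as a careful person would: the job done as asked, in the order asked, and still so for the second after the job is handed in, with the robot touching nothing.
It also fails if it takes over 67 s, if anything falls off the work surface, if the arm or the gripper's body presses on something with over 40 N, if the wrist force passes 120 N, or if a joint passes its speed limit or range.

## Working session

There is one attempt and no reset: what is moved stays moved. The work goes in short steps, Python scripts to look and compute and a tool call to move; the robot and the scene stay as the last step left them, time stands still between calls to the robot, and variables do not carry over. Pictures are saved under pics/ and viewed, at most 10 in all, crops included, and the job is handed in when it is done.

Besides the shell and the picture viewer there is one more tool, called after "Call:" as name([rows], argument=value, ...), one row to a line, values as JSON. servo_tool: Moves the arm, as the interface text tells. Its arguments: {"type":"object","properties":{"deltas":{"type":"array","items":{"type":"object","properties":{"dx":{"type":"number"},"dy":{"type":"number"},"dz":{"type":"number"},"rx":{"type":"number"},"ry":{"type":"number"},"rz":{"type":"number"},"gripper":{"type":"number"}}}},"force":{"type":"number"}},"required":["deltas"]}

```bash
ls; mkdir -p pics; cat > h.py <<'E'
import numpy as np, cv2
from rig import ctrl
def snap(cam,name):
    im=ctrl.snapshot(cam); cv2.imwrite('pics/'+name,im[:,:,::-1]); return im
def ray(cam,u,v):
    c=ctrl.calibration(cam);f=200/np.tan(np.radians(c['vertical_fov'])/2)
    R=np.array(c['R']);t=np.array(c['t']);d=R.T@np.array([(u-c['cx'])/f,(v-c['cy'])/f,1]);return -R.T@t,d
def onz(cam,u,v,z):
    o,d=ray(cam,u,v);return o+d*(z-o[2])/d[2]
def proj(cam,X):
    c=ctrl.calibration(cam);f=200/np.tan(np.radians(c['vertical_fov'])/2)
    p=np.array(c['R'])@X+np.array(c['t']);return p[:2]/p[2]*f+[c['cx'],c['cy']]
E
python3 - <<'E'
from h import *
snap('scene','s0.png');snap('top','t0.png')
for c in('scene','top'):
    k=ctrl.calibration(c);print(c,k, -np.array(k['R']).T@np.array(k['t']))
print(ctrl.read_state())
E
```

```text
pics
scene {'vertical_fov': 50.987678234427975, 'cx': 316.02645674397496, 'cy': 200.96669709646892, 'R': array([[-0.26160795,  0.96499247, -0.01873002],
       [ 0.696399  ,  0.17528523, -0.69591919],
       [-0.66827368, -0.19510156, -0.7178758 ]]), 't': array([  -4.52701308, -271.6486552 , 1459.62497537])} [1163.42050436  336.75963817  858.69915021]
top {'vertical_fov': 43.08832517010516, 'cx': 320.972434963104, 'cy': 196.7074123263533, 'R': array([[-0.07968389, -0.99681583, -0.00294624],
       [-0.97348215,  0.07845377, -0.21488953],
       [ 0.21443643, -0.01425512, -0.97663392]]), 't': array([ 147.45693867,  441.49803985, 1450.47581172])} [ 130.50554506  133.02693738 1511.89162475]
{'t': 0.1, 'qpos': array([ 9.96701496e-01,  1.81436577e-01,  1.60789770e+00,  1.06670175e-05,
        1.35378276e+00, -2.06300025e-01]), 'dq': array([ 0.0019792 ,  0.00096275, -0.00445652, -0.00010451,  0.00030818,
        0.00088394]), 'joint_torque': array([ 4.93285806e-04, -4.34823954e+01, -3.42694795e+01,  7.04351789e-02,
        3.39280162e-02, -6.88745172e-05]), 'position': array([206.46517128, 536.14844028, 237.92217518]), 'ee_rot': array([-2.94731338e-04,  1.82863719e-01,  9.83137976e-01, -7.02919035e-04]), 'contact_force': array([-0.50159816, -0.33801612, -0.30791004]), 'wrist_torque': array([0.01967779, 0.00770073, 0.00934846]), 'grip_force': 0.0, 'finger_gap': 88.57961968670203}
```

View pics/s0.png

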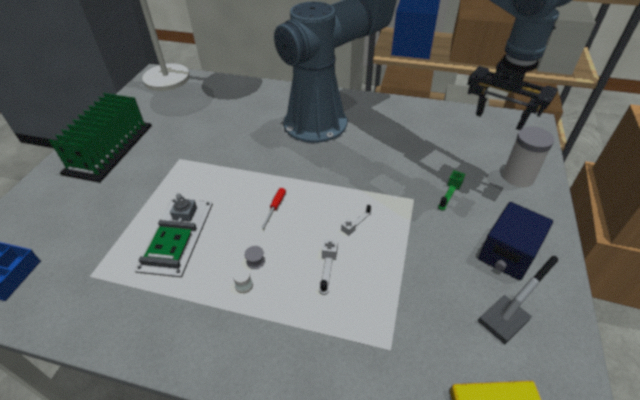

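View pics/t0.png

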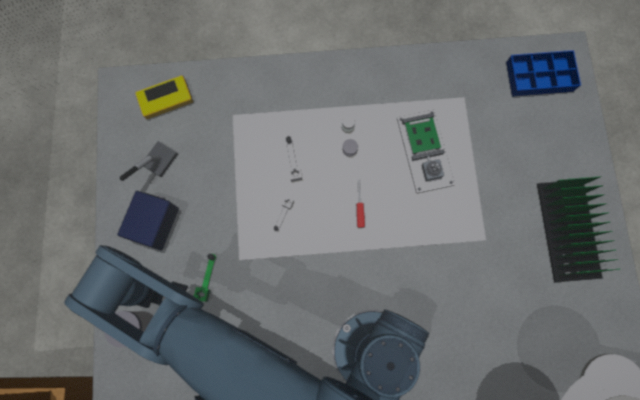

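The larger lever has its hub at scene (330,250) / top (296,175) and its handle at scene (323,287) / top (289,139). The shaft is at scene (182,205) / top (432,169). I'll enlarge these areas.

```bash
python3 - <<'E'
import cv2,numpy as np
s=cv2.imread('pics/s0.png');t=cv2.imread('pics/t0.png')
def c(im,x,y):return cv2.resize(im[y:y+50,x:x+66],None,fx=6,fy=6,interpolation=cv2.INTER_CUBIC)
a=np.vstack([np.hstack([c(s,297,242),c(s,150,185)]),np.hstack([c(t,265,134),c(t,400,144)])])
cv2.imwrite('pics/c0.png',a);print(a.shape)
E
```

```text
(600, 792, 3)
```

View pics/c0.png

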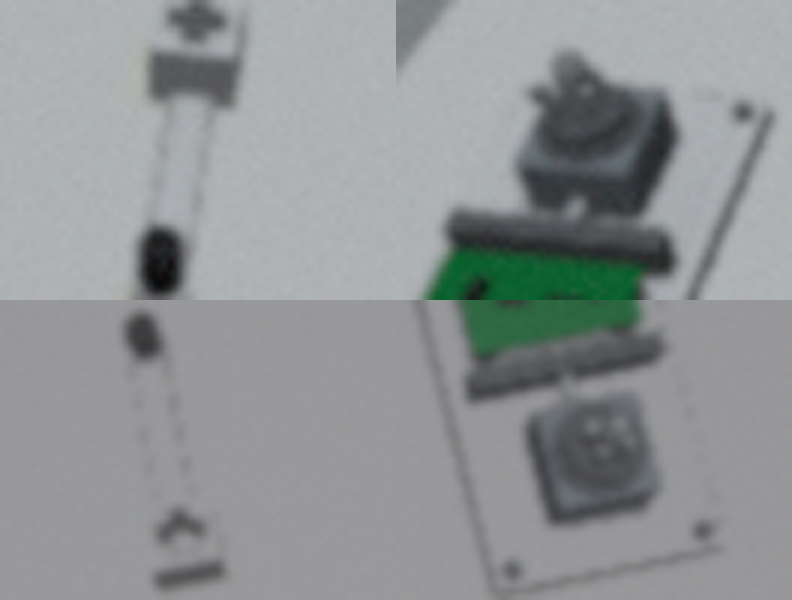

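```bash
python3 - <<'E'
from h import *
def p(n,c,u,v,z):print(n,c,onz(c,u,v,z).round(1))
p('hub','scene',329.8,245.3,36);p('hub','top',295.3,171.5,36)
p('hand','scene',323.8,282,38);p('hand','top',288.8,139.5,38)
p('sh','scene',182.3,205.8,56);p('sh','top',433.,169.5,56)
p('tip','scene',178.7,195.8,92);p('tip','top',434,168.2,92)
p('post/jaw bar far','top',400+(565-396)/6,144+75/6,30)
p('fixA','top',400+(513-396)/6,144+270/6,5);p('fixB','top',400+(703-396)/6,144+230/6,5)
p('jar','scene',243,277,48);p('spool','scene',255,252,36);p('small','scene',349,226,20)
E
```

```text
hub scene [536.8 186.3  36. ]
hub top [538.4 182.5  36. ]
hand scene [645.  198.8  38. ]
hand top [640.4 195.2  38. ]
sh scene [ 520.3 -221.6   56. ]
sh top [ 506.  -227.1   56. ]
tip scene [ 518.8 -222.8   92. ]
tip top [ 500.4 -221.6   92. ]
post/jaw bar far top [ 554.7 -224.1   30. ]
fixA top [ 461.2 -190.8    5. ]
fixB top [ 474.3 -290.     5. ]
jar scene [684.7  17.3  48. ]
spool scene [602.3  13.6  36. ]
small scene [449.9 216.9  20. ]
```

```bash
python3 - <<'E'
import cv2,numpy as np
s=cv2.imread('pics/s0.png');t=cv2.imread('pics/t0.png')
def c(im,x,y):
    a=im[y:y+32,x:x+26].astype(float);a=(a-30)*1.7;return cv2.resize(np.clip(a,0,255).astype(np.uint8),None,fx=15,fy=15,interpolation=cv2.INTER_CUBIC)
a=np.hstack([c(s,168,190),c(t,419,153)])
for i in range(0,780,75):cv2.line(a,(i,0),(i,6),(0,0,255),2)
for i in range(0,480,75):cv2.line(a,(0,i),(6,i),(0,0,255),2)
cv2.imwrite('pics/c1.png',a);print(a.shape)
E
```

```text
(480, 780, 3)
```

View pics/c1.png

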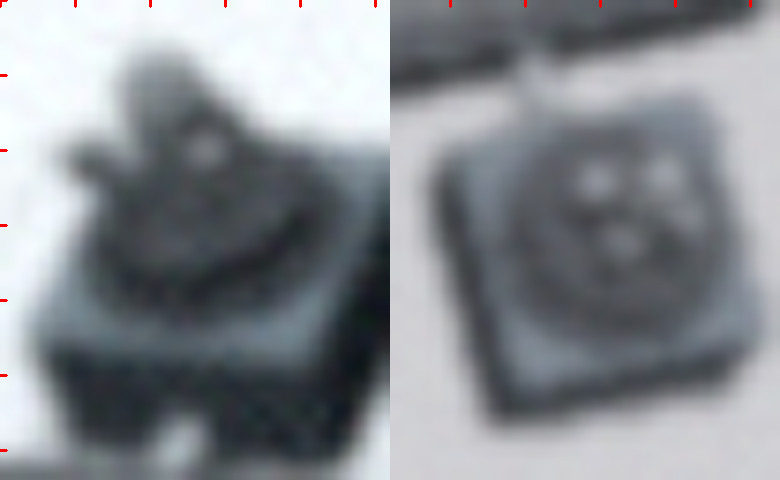

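```bash
python3 - <<'E'
from h import *
def p(n,c,u,v,z):
    X=onz(c,u,v,z);print(n,c,X.round(1));return X
p('sh','scene',182.3,203,56);p('sh','top',434.2,168.5,56)
p('tip','scene',179,193.8,92)
C=p('rib','top',435.7,166.1,74)
for d in((44,17),(-19,43)):
    v=onz('top',435.7+d[0]/15,166.1+d[1]/15,74)-C;print(np.degrees(np.arctan2(v[1],v[0])),np.linalg.norm(v))
for z in(56,74,92):print(z,proj('scene',np.array([512,-228,z])),proj('top',np.array([512,-228,z])))
E
```

```text
sh scene [ 510.9 -226.5   56. ]
sh top [ 508.8 -231.1   56. ]
tip scene [ 511.9 -225.6   92. ]
rib top [ 511.  -231.9   74. ]
-116.86568394321407 9.138611626177052
150.05320314529928 9.67519604327989
56 [181.5947343  203.19931229] [433.03406029 167.54907474]
74 [179.90060495 198.48704982] [434.33707221 165.89136102]
92 [178.16652488 193.66366347] [435.67117145 164.19409749]
```

Call:
servo_tool([
  {"dx": -0.434, "dy": -0.209, "dz": 0.14, "rz": -0.245, "gripper": 1},
  {"dx": -0.434, "dy": -0.209, "dz": 0.14, "rz": -0.245, "gripper": 1},
  {"dx": -0.434, "dy": -0.209, "dz": 0.14, "rz": -0.245, "gripper": 1},
  {"dx": -0.434, "dy": -0.209, "dz": 0.14, "rz": -0.245, "gripper": 1},
  {"dx": -0.434, "dy": -0.209, "dz": 0.14, "rz": -0.245, "gripper": 1},
  {"dx": -0.434, "dy": -0.209, "dz": 0.14, "rz": -0.245, "gripper": 1},
  {"dx": -0.434, "dy": -0.209, "dz": 0.14, "rz": -0.245, "gripper": 1},
  {"dx": -0.434, "dy": -0.209, "dz": 0.14, "rz": -0.245, "gripper": 1},
  {"dx": -0.434, "dy": -0.209, "dz": 0.14, "rz": -0.245, "gripper": 1},
  {"dx": -0.434, "dy": -0.209, "dz": 0.14, "rz": -0.245, "gripper": 1},
  {"dx": -0.434, "dy": -0.209, "dz": 0.14, "rz": -0.245, "gripper": 1},
  {"dx": -0.434, "dy": -0.209, "dz": 0.14, "rz": -0.245, "gripper": 1},
  {"dx": -0.434, "dy": -0.209, "dz": 0.14, "rz": -0.245, "gripper": 1},
  {"dx": -0.434, "dy": -0.209, "dz": 0.14, "rz": -0.245, "gripper": 1},
  {"dx": -0.434, "dy": -0.209, "dz": 0.14, "rz": -0.245, "gripper": 1},
])

```text
schema error: expected keys dx, dy, dz, rx, ry, rz, gripper
```

Call:
servo_tool([
  {"dx": -0.434, "dy": -0.209, "dz": 0.14, "rx": 0, "ry": 0, "rz": -0.245, "gripper": 1},
  {"dx": -0.434, "dy": -0.209, "dz": 0.14, "rx": 0, "ry": 0, "rz": -0.245, "gripper": 1},
  {"dx": -0.434, "dy": -0.209, "dz": 0.14, "rx": 0, "ry": 0, "rz": -0.245, "gripper": 1},
  {"dx": -0.434, "dy": -0.209, "dz": 0.14, "rx": 0, "ry": 0, "rz": -0.245, "gripper": 1},
  {"dx": -0.434, "dy": -0.209, "dz": 0.14, "rx": 0, "ry": 0, "rz": -0.245, "gripper": 1},
  {"dx": -0.434, "dy": -0.209, "dz": 0.14, "rx": 0, "ry": 0, "rz": -0.245, "gripper": 1},
  {"dx": -0.434, "dy": -0.209, "dz": 0.14, "rx": 0, "ry": 0, "rz": -0.245, "gripper": 1},
  {"dx": -0.434, "dy": -0.209, "dz": 0.14, "rx": 0, "ry": 0, "rz": -0.245, "gripper": 1},
  {"dx": -0.434, "dy": -0.209, "dz": 0.14, "rx": 0, "ry": 0, "rz": -0.245, "gripper": 1},
  {"dx": -0.434, "dy": -0.209, "dz": 0.14, "rx": 0, "ry": 0, "rz": -0.245, "gripper": 1},
  {"dx": -0.434, "dy": -0.209, "dz": 0.14, "rx": 0, "ry": 0, "rz": -0.245, "gripper": 1},
  {"dx": -0.434, "dy": -0.209, "dz": 0.14, "rx": 0, "ry": 0, "rz": -0.245, "gripper": 1},
  {"dx": -0.434, "dy": -0.209, "dz": 0.14, "rx": 0, "ry": 0, "rz": -0.245, "gripper": 1},
])

```text
t: 1.4
position: [535.7, 186.1, 98.5]
ee_rot: [-0.001, -0.061, 0.998, 0.0]
contact_force: [-0.0, 0.4, 0.3]
finger_gap: 88.1
grip_force: 0.0
```

Call:
servo_tool([
  {"dx": -0.001, "dy": -0.002, "dz": 0.04, "rx": 0, "ry": 0, "rz": 0, "gripper": 1},
  {"dx": -0.001, "dy": -0.002, "dz": 0.075, "rx": 0, "ry": 0, "rz": 0, "gripper": 1},
  {"dx": -0.001, "dy": -0.002, "dz": 0.09, "rx": 0, "ry": 0, "rz": 0, "gripper": 1},
  {"dx": -0.001, "dy": -0.002, "dz": 0.09, "rx": 0, "ry": 0, "rz": 0, "gripper": 0.6},
  {"dx": -0.001, "dy": -0.002, "dz": 0.09, "rx": 0, "ry": 0, "rz": 0, "gripper": 0.45},
  {"dx": -0.001, "dy": -0.002, "dz": 0.09, "rx": 0, "ry": 0, "rz": 0, "gripper": 0.3},
  {"dx": -0.001, "dy": -0.002, "dz": 0.09, "rx": 0, "ry": 0, "rz": 0, "gripper": 0.3},
  {"dx": -0.001, "dy": -0.002, "dz": 0.09, "rx": 0, "ry": 0, "rz": 0, "gripper": 0.3},
  {"dx": -0.001, "dy": -0.002, "dz": 0.09, "rx": 0, "ry": 0, "rz": 0, "gripper": 0.3},
  {"dx": -0.001, "dy": -0.002, "dz": 0.09, "rx": 0, "ry": 0, "rz": 0, "gripper": 0.3},
], force=25)

```text
t: 2.4
position: [538.0, 183.7, 9.1]
ee_rot: [0.0, -0.061, 0.998, 0.0]
contact_force: [-1.5, -0.8, 2.1]
finger_gap: 35.9
grip_force: 25.0
```

Call:
servo_tool([
  {"dx": 0, "dy": 0, "dz": -0.05, "rx": 0, "ry": 0, "rz": 0, "gripper": 0.2},
  {"dx": 0, "dy": -0.01, "dz": -0.1, "rx": 0, "ry": 0, "rz": 0, "gripper": 0.2},
  {"dx": 0.02, "dy": -0.05, "dz": -0.116, "rx": 0, "ry": 0, "rz": 0, "gripper": 0.2},
  {"dx": 0.03, "dy": -0.1, "dz": -0.116, "rx": 0, "ry": 0, "rz": -0.02, "gripper": 0.2},
  {"dx": 0.04, "dy": -0.15, "dz": -0.116, "rx": 0, "ry": 0, "rz": -0.04, "gripper": 0.2},
  {"dx": 0.05, "dy": -0.2, "dz": -0.116, "rx": 0, "ry": 0, "rz": -0.06, "gripper": 0.2},
  {"dx": 0.06, "dy": -0.25, "dz": -0.116, "rx": 0, "ry": 0, "rz": -0.083, "gripper": 0.2},
  {"dx": 0.07, "dy": -0.3, "dz": -0.116, "rx": 0, "ry": 0, "rz": -0.083, "gripper": 0.2},
  {"dx": 0.077, "dy": -0.35, "dz": -0.116, "rx": 0, "ry": 0, "rz": -0.083, "gripper": 0.2},
  {"dx": 0.077, "dy": -0.39, "dz": -0.116, "rx": 0, "ry": 0, "rz": -0.083, "gripper": 0.2},
  {"dx": 0.077, "dy": -0.406, "dz": -0.116, "rx": 0, "ry": 0, "rz": -0.083, "gripper": 0.2},
  {"dx": 0.077, "dy": -0.406, "dz": -0.116, "rx": 0, "ry": 0, "rz": -0.083, "gripper": 0.2},
  {"dx": 0.077, "dy": -0.406, "dz": -0.116, "rx": 0, "ry": 0, "rz": -0.083, "gripper": 0.2},
  {"dx": 0.077, "dy": -0.406, "dz": -0.116, "rx": 0, "ry": 0, "rz": -0.083, "gripper": 0.2},
])

```text
t: 3.8
position: [510.5, -226.9, 124.2]
ee_rot: [-0.0, -0.144, 0.99, 0.001]
contact_force: [0.1, 0.8, -1.2]
finger_gap: 35.7
grip_force: 25.0
```

```bash
python3 - <<'E'
from h import *
s=snap('scene','s1.png');t=snap('top','t1.png')
st=ctrl.read_state();print(st['position'],st['ee_rot'],st['contact_force'],st['wrist_torque'],st['qpos'])
z=st['position'][2]-8.8
a=np.radians(16.5)
for c in('scene','top'):print(proj(c,st['position']+[0,0,18]),proj(c,st['position']+[110*np.cos(a),110*np.sin(a),29]))
def c(im,x,y):
    a=im[y:y+60,x:x+78,::-1].astype(float)*1.5;return cv2.resize(np.clip(a,0,255).astype(np.uint8),None,fx=5,fy=5,interpolation=cv2.INTER_CUBIC)
cv2.imwrite('pics/c2.png',np.hstack([c(s,140,165),c(t,395,115)]))
E
```

```text
[ 510.83348485 -227.0443619   124.53547252] [-2.10924101e-04 -1.44579619e-01  9.89493097e-01  3.15227230e-04] [ 0.20465554  0.02127599 -2.35216468] [ 0.01092292  0.03235321 -0.02027751] [-6.30643016e-01  2.75873050e-01  1.74080641e+00  1.71395482e-04
  1.12565583e+00 -2.49168945e+00]
[173.6375128  179.25002633] [162.32045954 208.00548494]
[439.30887285 159.62874484] [424.39924628 123.72100182]
```

View pics/c2.png

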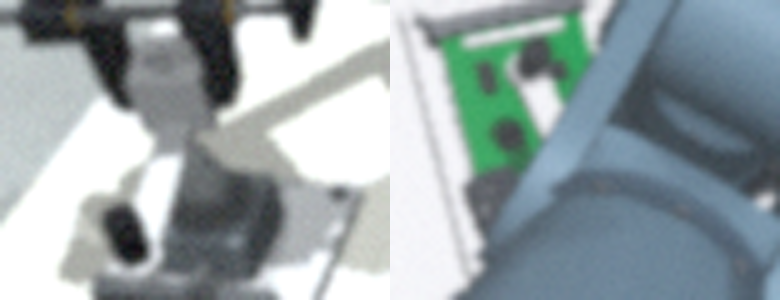

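```bash
python3 - <<'E'
from h import *
s=cv2.imread('pics/s1.png');t=cv2.imread('pics/t1.png')
for n,im,(x,y,w,h),th in(('scene',s,(158,203,14,18),60),('top',t,(416,118,14,14),75)):
    g=im[y:y+h,x:x+w].max(2);ys,xs=np.where(g<th);print(n,xs.min()+x,xs.max()+x,ys.min()+y,ys.max()+y,xs.mean()+x,ys.mean()+y)
    u,v=xs.mean()+x,ys.mean()+y
    for z in(138.7,153.7):
        d=onz(n,u,v,z)-[510.8,-227,z];print(z,d.round(1),np.linalg.norm(d),np.degrees(np.arctan2(d[1],d[0])))
E
```

```text
scene 161 168 206 217 164.5737704918033 211.5737704918033
138.7 [103.1  31.1  -0. ] 107.65862481661783 16.78060849126028
153.7 [114.5  42.2   0. ] 122.04360928987622 20.218965369495542
top 421 429 123 130 424.4782608695652 126.65217391304348
138.7 [102.   28.5   0. ] 105.88411144100223 15.600318055279825
153.7 [96.7 32.1  0. ] 101.90212547556492 18.359289694319774
```

Call:
servo_tool([
  {"dx": -0.0025, "dy": -0.0015, "dz": 0.01, "rx": 0, "ry": 0, "rz": 0, "gripper": 0.2},
  {"dx": -0.0025, "dy": -0.0015, "dz": 0.02, "rx": 0, "ry": 0, "rz": 0, "gripper": 0.2},
  {"dx": -0.0025, "dy": -0.0015, "dz": 0.026, "rx": 0, "ry": 0, "rz": 0, "gripper": 0.2},
  {"dx": -0.0025, "dy": -0.0015, "dz": 0.029, "rx": 0, "ry": 0, "rz": 0, "gripper": 0.2},
  {"dx": -0.0025, "dy": -0.0015, "dz": 0.029, "rx": 0, "ry": 0, "rz": 0, "gripper": 0.2},
])

```text
t: 4.4
position: [513.2, -229.1, 94.8]
ee_rot: [-0.001, -0.144, 0.99, 0.001]
contact_force: [0.1, 0.5, -3.1]
finger_gap: 35.7
grip_force: 25.0
```

Call:
servo_tool([
  {"dx": 0, "dy": 0, "dz": 0.002, "rx": 0, "ry": 0, "rz": 0, "gripper": 0.2},
  {"dx": 0, "dy": 0, "dz": 0.003, "rx": 0, "ry": 0, "rz": 0, "gripper": 0.2},
  {"dx": 0, "dy": 0, "dz": 0.003, "rx": 0, "ry": 0, "rz": 0, "gripper": 0.2},
])

```text
t: 4.7
position: [513.7, -229.5, 92.8]
ee_rot: [0.0, -0.144, 0.99, -0.0]
contact_force: [-0.4, -0.3, -2.8]
finger_gap: 35.5
grip_force: 25.0
```

```bash
cat > st.py <<'E'
from h import *
np.set_printoptions(precision=2,suppress=True)
s=ctrl.read_state();q=s['ee_rot'];a=2*np.degrees(np.arctan2(q[2],q[1]))
print(s['t'],s['position'],'toolx',a%360,'F',s['contact_force'],'M',s['wrist_torque'],'q6',s['qpos'][5])
x=np.array([np.cos(np.radians(a)),np.sin(np.radians(a))]);F=s['contact_force'][:2];print('F tool xy',F@x,F@[-0+x[1],-x[0]])
E
python3 st.py
```

```text
4.7 [ 513.69 -229.54   92.78] toolx 196.5041527776397 F [-0.42 -0.33 -2.82] M [0.02 0.01 0.05] q6 -2.490021499847169
F tool xy 0.4957368308312111 -0.20019947233666446
```

Call:
servo_tool([
  {"dx": 0, "dy": 0, "dz": 0.002, "rx": 0, "ry": 0, "rz": 0, "gripper": 0.2},
  {"dx": 0, "dy": 0, "dz": 0.004, "rx": 0, "ry": 0, "rz": 0, "gripper": 0.2},
  {"dx": 0, "dy": 0, "dz": 0.005, "rx": 0, "ry": 0, "rz": 0, "gripper": 0.2},
  {"dx": 0, "dy": 0, "dz": 0.005, "rx": 0, "ry": 0, "rz": 0, "gripper": 0.2},
])

```text
t: 5.1
position: [513.6, -229.7, 87.6]
ee_rot: [-0.0, -0.144, 0.99, -0.0]
contact_force: [0.2, -1.7, -3.2]
finger_gap: 35.3
grip_force: 25.0
```

```bash
python3 st.py
```

```text
5.1 [ 513.58 -229.69   87.59] toolx 196.50922653194286 F [ 0.2  -1.71 -3.23] M [-0.28  0.12  0.01] q6 -2.49003775338509
F tool xy 0.29228951962913485 -1.6991792607263312
```

Call:
servo_tool([
  {"dx": 0, "dy": -0.0008, "dz": 0.002, "rx": 0, "ry": 0, "rz": 0, "gripper": 0.2},
  {"dx": 0, "dy": -0.0008, "dz": 0.0035, "rx": 0, "ry": 0, "rz": 0, "gripper": 0.2},
  {"dx": 0, "dy": -0.0008, "dz": 0.005, "rx": 0, "ry": 0, "rz": 0, "gripper": 0.2},
  {"dx": 0, "dy": -0.0008, "dz": 0.006, "rx": 0, "ry": 0, "rz": 0, "gripper": 0.2},
])

```text
t: 5.5
position: [514.1, -230.1, 82.8]
ee_rot: [-0.0, -0.144, 0.99, 0.0]
contact_force: [-5.4, 3.8, 14.8]
finger_gap: 35.9
grip_force: 25.0
```

```bash
python3 st.py
```

```text
5.5 [ 514.09 -230.09   82.84] toolx 196.52331830559862 F [-5.36  3.77 14.76] M [ 0.72  1.07 -0.05] q6 -2.49087607141933
F tool xy 4.063234723221159 5.136213870981052
```

Call:
servo_tool([
  {"dx": 0, "dy": 0.0004, "dz": -0.0008, "rx": 0, "ry": 0, "rz": 0, "gripper": 0.2},
  {"dx": 0, "dy": 0.0004, "dz": -0.0008, "rx": 0, "ry": 0, "rz": 0.017, "gripper": 0.2},
  {"dx": 0, "dy": 0.0004, "dz": -0.0008, "rx": 0, "ry": 0, "rz": 0.034, "gripper": 0.2},
  {"dx": 0, "dy": 0.0004, "dz": -0.0008, "rx": 0, "ry": 0, "rz": 0.052, "gripper": 0.2},
  {"dx": 0, "dy": 0.0004, "dz": -0.0008, "rx": 0, "ry": 0, "rz": 0.052, "gripper": 0.2},
])

```text
t: 6.0
position: [514.4, -230.4, 83.0]
ee_rot: [0.001, -0.092, 0.996, -0.001]
contact_force: [-0.7, -2.2, 1.2]
finger_gap: 36.0
grip_force: 25.0
```

```bash
python3 st.py
```

```text
6.0 [ 514.36 -230.41   83.03] toolx 190.53503511908877 F [-0.66 -2.2   1.18] M [-0.24  0.1  -0.05] q6 -2.3861364958239317
F tool xy 1.0516097267902618 -2.0440017650102345
```

Call:
servo_tool([
  {"dx": 0.0002, "dy": 0, "dz": -0.0005, "rx": 0, "ry": 0, "rz": -0.035, "gripper": 0.2},
  {"dx": 0.0002, "dy": 0.0002, "dz": -0.0005, "rx": 0, "ry": 0, "rz": -0.07, "gripper": 0.2},
  {"dx": 0.0002, "dy": 0.0003, "dz": 0, "rx": 0, "ry": 0, "rz": -0.085, "gripper": 0.2},
  {"dx": 0.0002, "dy": 0.0003, "dz": 0, "rx": 0, "ry": 0, "rz": -0.105, "gripper": 0.2},
  {"dx": 0.0002, "dy": 0.0004, "dz": 0, "rx": 0, "ry": 0, "rz": -0.122, "gripper": 0.2},
  {"dx": 0.0002, "dy": 0.0004, "dz": 0, "rx": 0, "ry": 0, "rz": -0.122, "gripper": 0.2},
])

```text
t: 6.6
position: [513.8, -229.6, 83.0]
ee_rot: [0.0, -0.213, 0.977, -0.0]
contact_force: [-0.5, 0.3, 3.4]
finger_gap: 35.7
grip_force: 25.0
```

```bash
python3 st.py
```

```text
6.6 [ 513.83 -229.63   82.98] toolx 204.54871118832872 F [-0.55  0.26  3.39] M [0.01 0.24 0.03] q6 -2.6304422127924307
F tool xy 0.39084930847164406 0.46225701010954673
```

Call:
servo_tool([
  {"dx": 0, "dy": 0.0001, "dz": 0, "rx": 0, "ry": 0, "rz": -0.022, "gripper": 0.2},
  {"dx": 0, "dy": 0.0002, "dz": 0, "rx": 0, "ry": 0, "rz": -0.044, "gripper": 0.2},
  {"dx": 0, "dy": 0.0003, "dz": 0, "rx": 0, "ry": 0, "rz": -0.065, "gripper": 0.2},
  {"dx": 0, "dy": 0.0003, "dz": 0, "rx": 0, "ry": 0, "rz": -0.065, "gripper": 0.2},
])

```text
t: 7.0
position: [513.9, -229.4, 83.0]
ee_rot: [0.0, -0.275, 0.961, -0.0]
contact_force: [-0.9, 0.0, 4.4]
finger_gap: 35.9
grip_force: 25.0
```

```bash
python3 st.py
```

```text
7.0 [ 513.86 -229.41   83.  ] toolx 211.95472218470434 F [-0.93  0.04  4.35] M [0.07 0.14 0.03] q6 -2.7594473031279283
F tool xy 0.7654036179376634 0.522613489713792
```

The splines actually match when the teeth sit between the ribs, so the arm should point along a rib, at about -29 deg. I'll lift slightly and turn there.

Call:
servo_tool([
  {"dx": 0, "dy": 0, "dz": -0.002, "rx": 0, "ry": 0, "rz": 0, "gripper": 0.2},
  {"dx": 0, "dy": -0.0004, "dz": -0.002, "rx": 0, "ry": 0, "rz": 0.074, "gripper": 0.2},
  {"dx": 0.0001, "dy": -0.0009, "dz": -0.002, "rx": 0, "ry": 0, "rz": 0.148, "gripper": 0.2},
  {"dx": 0.0003, "dy": -0.0013, "dz": -0.002, "rx": 0, "ry": 0, "rz": 0.222, "gripper": 0.2},
  {"dx": 0.0005, "dy": -0.0017, "dz": -0.002, "rx": 0, "ry": 0, "rz": 0.297, "gripper": 0.2},
  {"dx": 0.0008, "dy": -0.002, "dz": -0.002, "rx": 0, "ry": 0, "rz": 0.371, "gripper": 0.2},
  {"dx": 0.0011, "dy": -0.0023, "dz": -0.002, "rx": 0, "ry": 0, "rz": 0.445, "gripper": 0.2},
  {"dx": 0.0015, "dy": -0.0026, "dz": -0.002, "rx": 0, "ry": 0, "rz": 0.51, "gripper": 0.2},
  {"dx": 0.0015, "dy": -0.0026, "dz": -0.002, "rx": 0, "ry": 0, "rz": 0.532, "gripper": 0.2},
  {"dx": 0.0015, "dy": -0.0026, "dz": -0.001, "rx": 0, "ry": 0, "rz": 0.532, "gripper": 0.2},
  {"dx": 0.0015, "dy": -0.0026, "dz": -0.0002, "rx": 0, "ry": 0, "rz": 0.532, "gripper": 0.2},
  {"dx": 0.0015, "dy": -0.0026, "dz": 0, "rx": 0, "ry": 0, "rz": 0.532, "gripper": 0.2},
])

```text
t: 8.2
position: [513.2, -231.9, 82.0]
ee_rot: [-0.0, 0.25, 0.968, 0.0]
contact_force: [0.8, -0.3, -2.6]
finger_gap: 35.9
grip_force: 25.0
```

```bash
python3 st.py
```

```text
8.2 [ 513.2  -231.93   82.02] toolx 151.05327310323867 F [ 0.82 -0.27 -2.62] M [ 0.02 -0.01 -0.02] q6 -1.7008655664477084
F tool xy -0.845806927423489 0.16329030771907047
```

Call:
servo_tool([
  {"dx": 0, "dy": 0, "dz": 0.0015, "rx": 0, "ry": 0, "rz": 0, "gripper": 0.2},
  {"dx": 0, "dy": 0, "dz": 0.003, "rx": 0, "ry": 0, "rz": 0, "gripper": 0.2},
  {"dx": 0, "dy": 0, "dz": 0.004, "rx": 0, "ry": 0, "rz": 0, "gripper": 0.2},
  {"dx": 0, "dy": 0, "dz": 0.004, "rx": 0, "ry": 0, "rz": 0, "gripper": 0.2},
])

```text
t: 8.6
position: [513.4, -232.1, 78.3]
ee_rot: [-0.0, 0.25, 0.968, 0.0]
contact_force: [0.1, 0.3, -1.9]
finger_gap: 35.8
grip_force: 25.0
```

```bash
python3 st.py
```

```text
8.6 [ 513.39 -232.11   78.28] toolx 151.02322766725084 F [ 0.12  0.33 -1.94] M [ 0.02  0.03 -0.  ] q6 -1.7003355852558866
F tool xy 0.05224910815314467 0.35216754117596333
```

Engaged with no load. I'll go on down to just above home.

Call:
servo_tool([
  {"dx": 0, "dy": 0, "dz": 0.003, "rx": 0, "ry": 0, "rz": 0, "gripper": 0.2},
  {"dx": 0, "dy": 0, "dz": 0.006, "rx": 0, "ry": 0, "rz": 0, "gripper": 0.2},
  {"dx": 0, "dy": 0, "dz": 0.009, "rx": 0, "ry": 0, "rz": 0, "gripper": 0.2},
  {"dx": 0, "dy": 0, "dz": 0.011, "rx": 0, "ry": 0, "rz": 0, "gripper": 0.2},
  {"dx": 0, "dy": 0, "dz": 0.0125, "rx": 0, "ry": 0, "rz": 0, "gripper": 0.2},
  {"dx": 0, "dy": 0, "dz": 0.0135, "rx": 0, "ry": 0, "rz": 0, "gripper": 0.2},
  {"dx": 0, "dy": 0, "dz": 0.0138, "rx": 0, "ry": 0, "rz": 0, "gripper": 0.2},
  {"dx": 0, "dy": 0, "dz": 0.0138, "rx": 0, "ry": 0, "rz": 0, "gripper": 0.2},
])

```text
t: 9.4
position: [513.5, -232.2, 65.1]
ee_rot: [-0.0, 0.25, 0.968, -0.0]
contact_force: [-2.0, 1.2, 3.2]
finger_gap: 35.6
grip_force: 25.0
```

```bash
python3 st.py
```

```text
9.4 [ 513.52 -232.25   65.08] toolx 151.02321764366616 F [-1.96  1.16  3.17] M [0.22 0.36 0.02] q6 -1.7002593476228125
F tool xy 2.2765851986374765 0.06869260235422804
```

Call:
servo_tool([
  {"dx": 0.0002, "dy": 0, "dz": -0.0002, "rx": 0, "ry": 0, "rz": 0, "gripper": 0.2},
  {"dx": 0.0002, "dy": -0.0003, "dz": -0.0002, "rx": 0, "ry": 0, "rz": 0.044, "gripper": 0.2},
  {"dx": 0.0002, "dy": -0.0005, "dz": -0.0002, "rx": 0, "ry": 0, "rz": 0.087, "gripper": 0.2},
  {"dx": 0.0003, "dy": -0.0008, "dz": -0.0002, "rx": 0, "ry": 0, "rz": 0.131, "gripper": 0.2},
  {"dx": 0.0004, "dy": -0.001, "dz": -0.0002, "rx": 0, "ry": 0, "rz": 0.175, "gripper": 0.2},
  {"dx": 0.0005, "dy": -0.0013, "dz": -0.0002, "rx": 0, "ry": 0, "rz": 0.218, "gripper": 0.2},
  {"dx": 0.0006, "dy": -0.0015, "dz": -0.0002, "rx": 0, "ry": 0, "rz": 0.262, "gripper": 0.2},
  {"dx": 0.0007, "dy": -0.0017, "dz": -0.0002, "rx": 0, "ry": 0, "rz": 0.305, "gripper": 0.2},
  {"dx": 0.0009, "dy": -0.0019, "dz": -0.0002, "rx": 0, "ry": 0, "rz": 0.349, "gripper": 0.2},
  {"dx": 0.0011, "dy": -0.0021, "dz": -0.0002, "rx": 0, "ry": 0, "rz": 0.393, "gripper": 0.2},
  {"dx": 0.0013, "dy": -0.0023, "dz": -0.0002, "rx": 0, "ry": 0, "rz": 0.436, "gripper": 0.2},
], force=40)

```text
t: 10.5
position: [511.6, -233.2, 65.1]
ee_rot: [0.0, 0.637, 0.771, 0.0]
contact_force: [-0.2, 2.9, 2.1]
finger_gap: 35.5
grip_force: 40.0
```

```bash
python3 st.py
```

```text
10.5 [ 511.59 -233.22   65.09] toolx 100.87448476331735 F [-0.24  2.9   2.05] M [0.42 0.05 0.18] q6 -0.8293988106748518
F tool xy 2.89782539797374 0.31085994265336847
```

Call:
servo_tool([
  {"dx": 0.0003, "dy": -0.0001, "dz": 0, "rx": 0, "ry": 0, "rz": 0.022, "gripper": 0.2},
  {"dx": 0.0003, "dy": -0.0003, "dz": 0, "rx": 0, "ry": 0, "rz": 0.044, "gripper": 0.2},
  {"dx": 0.0003, "dy": -0.0004, "dz": 0, "rx": 0, "ry": 0, "rz": 0.065, "gripper": 0.2},
])

```text
t: 10.8
position: [511.3, -233.2, 65.1]
ee_rot: [0.0, 0.685, 0.729, 0.0]
contact_force: [0.4, 0.7, 0.9]
finger_gap: 35.8
grip_force: 40.0
```

```bash
python3 st.py
```

```text
10.8 [ 511.33 -233.21   65.09] toolx 93.52786567352558 F [0.42 0.74 0.91] M [ 0.28 -0.01  0.17] q6 -0.7013390151940679
F tool xy 0.7094896584626484 0.4684050825225066
```

Call:
servo_tool([
  {"dx": 0, "dy": -0.0001, "dz": 0, "rx": 0, "ry": 0, "rz": 0.017, "gripper": 0.2},
  {"dx": 0, "dy": -0.0002, "dz": 0, "rx": 0, "ry": 0, "rz": 0.035, "gripper": 0.2},
  {"dx": 0, "dy": -0.0002, "dz": 0, "rx": 0, "ry": 0, "rz": 0.044, "gripper": 0.2},
])

```text
t: 11.1
position: [511.1, -233.2, 65.1]
ee_rot: [0.0, 0.716, 0.698, 0.0]
contact_force: [0.6, 1.9, -0.6]
finger_gap: 35.8
grip_force: 40.0
```

```bash
python3 st.py
```

```text
11.1 [ 511.13 -233.23   65.09] toolx 88.51722280378422 F [ 0.58  1.87 -0.63] M [ 0.28 -0.1   0.15] q6 -0.6141959727361914
F tool xy 1.8815037827803092 0.5320590956545138
```

Call:
servo_tool([
  {"dx": 0.0002, "dy": -0.0001, "dz": 0.0001, "rx": 0, "ry": 0, "rz": 0.017, "gripper": 0.2},
  {"dx": 0.0002, "dy": -0.0001, "dz": 0.0001, "rx": 0, "ry": 0, "rz": 0.035, "gripper": 0.2},
  {"dx": 0.0002, "dy": -0.0002, "dz": 0.0001, "rx": 0, "ry": 0, "rz": 0.044, "gripper": 0.2},
])

```text
t: 11.4
position: [511.0, -233.2, 65.1]
ee_rot: [0.001, 0.746, 0.666, 0.0]
contact_force: [0.7, 1.5, -0.2]
finger_gap: 35.4
grip_force: 40.0
```

```bash
python3 st.py
```

```text
11.4 [ 510.95 -233.21   65.09] toolx 83.50214149854683 F [ 0.73  1.49 -0.22] M [ 0.3  -0.21  0.37] q6 -0.5265054181055103
F tool xy 1.5577275516326345 0.5526996530322865
```

Call:
servo_tool([
  {"dx": 0.0001, "dy": -0.0001, "dz": 0.0001, "rx": 0, "ry": 0, "rz": 0.009, "gripper": 0.2},
  {"dx": 0.0001, "dy": -0.0001, "dz": 0.0001, "rx": 0, "ry": 0, "rz": 0.018, "gripper": 0.2},
  {"dx": 0.0001, "dy": -0.0001, "dz": 0.0001, "rx": 0, "ry": 0, "rz": 0.018, "gripper": 0.2},
])

```text
t: 11.7
position: [510.9, -233.2, 65.1]
ee_rot: [0.001, 0.758, 0.653, 0.0]
contact_force: [2.6, 3.2, 1.7]
finger_gap: 35.7
grip_force: 40.2
```

```bash
python3 st.py
```

```text
11.7 [ 510.86 -233.22   65.08] toolx 81.48057925882512 F [2.6  3.19 1.69] M [ 0.28 -0.38  0.65] q6 -0.4910593221251535
F tool xy 3.536001606206983 2.0986933530258507
```

Call:
servo_tool([
  {"dx": 0, "dy": -0.0002, "dz": 0, "rx": 0, "ry": 0, "rz": 0.009, "gripper": 0.2},
  {"dx": 0, "dy": -0.0002, "dz": 0, "rx": 0, "ry": 0, "rz": 0.018, "gripper": 0.2},
  {"dx": 0, "dy": -0.0002, "dz": 0, "rx": 0, "ry": 0, "rz": 0.018, "gripper": 0.2},
])

```text
t: 12.0
position: [510.8, -233.2, 65.1]
ee_rot: [0.001, 0.769, 0.639, 0.0]
contact_force: [4.6, 3.3, 2.0]
finger_gap: 35.7
grip_force: 40.5
```

```bash
python3 st.py
```

```text
12.0 [ 510.83 -233.18   65.1 ] toolx 79.42480959144174 F [4.6  3.26 2.02] M [ 0.32 -0.58  1.21] q6 -0.45509873304740023
F tool xy 4.046342250889827 3.9209732788747056
```

That is a firm stop (1.2 N m). I'll unwind the elastic twist, open the fingers and retreat upward.

Call:
servo_tool([
  {"dx": 0, "dy": 0.0002, "dz": 0, "rx": 0, "ry": 0, "rz": -0.015, "gripper": 0.2},
  {"dx": 0, "dy": 0.0002, "dz": 0, "rx": 0, "ry": 0, "rz": -0.03, "gripper": 0.2},
  {"dx": 0, "dy": 0.0002, "dz": 0, "rx": 0, "ry": 0, "rz": -0.03, "gripper": 0.42},
  {"dx": 0, "dy": 0.0002, "dz": 0, "rx": 0, "ry": 0, "rz": -0.03, "gripper": 0.6},
  {"dx": 0, "dy": 0.0002, "dz": 0, "rx": 0, "ry": 0, "rz": -0.03, "gripper": 0.9},
  {"dx": 0, "dy": 0.0002, "dz": 0, "rx": 0, "ry": 0, "rz": -0.03, "gripper": 0.9},
  {"dx": 0, "dy": 0.0002, "dz": 0, "rx": 0, "ry": 0, "rz": -0.03, "gripper": 0.9},
  {"dx": 0, "dy": 0.0002, "dz": -0.02, "rx": 0, "ry": 0, "rz": -0.03, "gripper": 0.9},
  {"dx": 0, "dy": 0.0002, "dz": -0.06, "rx": 0, "ry": 0, "rz": -0.03, "gripper": 0.9},
  {"dx": 0, "dy": 0.0002, "dz": -0.11, "rx": 0, "ry": 0, "rz": -0.03, "gripper": 0.9},
  {"dx": 0, "dy": 0.0002, "dz": -0.16, "rx": 0, "ry": 0, "rz": -0.03, "gripper": 0.9},
  {"dx": 0, "dy": 0.15, "dz": -0.2, "rx": 0, "ry": 0, "rz": -0.03, "gripper": 0.9},
  {"dx": 0.1, "dy": 0.15, "dz": -0.2, "rx": 0, "ry": 0, "rz": -0.03, "gripper": 0.9},
  {"dx": 0.2, "dy": 0.15, "dz": -0.2, "rx": 0, "ry": 0, "rz": -0.03, "gripper": 0.9},
  {"dx": 0.25, "dy": 0.15, "dz": -0.2, "rx": 0, "ry": 0, "rz": -0.03, "gripper": 0.9},
  {"dx": 0.3, "dy": 0.15, "dz": -0.2, "rx": 0, "ry": 0, "rz": -0.03, "gripper": 0.9},
  {"dx": 0.35, "dy": 0.15, "dz": -0.2, "rx": 0, "ry": 0, "rz": -0.03, "gripper": 0.9},
  {"dx": 0.4, "dy": 0.15, "dz": -0.2, "rx": 0, "ry": 0, "rz": -0.03, "gripper": 0.9},
  {"dx": 0.4, "dy": 0.15, "dz": -0.2, "rx": 0, "ry": 0, "rz": -0.03, "gripper": 0.9},
])

```text
t: 13.9
position: [710.5, 63.5, 262.5]
ee_rot: [-0.0, 0.75, 0.661, -0.0]
contact_force: [0.4, -0.8, 0.1]
finger_gap: 79.3
grip_force: 0.0
```

```bash
python3 st.py; python3 - <<'E'
from h import *
s=snap('scene','s2.png');t=snap('top','t2.png')
def c(im,x,y):
    a=im[y:y+75,x:x+78,::-1].astype(float)*1.3;return cv2.resize(np.clip(a,0,255).astype(np.uint8),None,fx=5,fy=5,interpolation=cv2.INTER_CUBIC)
cv2.imwrite('pics/c3.png',np.hstack([c(s,130,170),c(t,400,110)]))
a=np.radians(-98)
for n in('scene','top'):print(proj(n,np.array([511,-230,92])),proj(n,np.array([511+110*np.cos(a),-230+110*np.sin(a),79])))
E
```

```text
13.9 [710.46  63.47 262.47] toolx 82.8139243524806 F [ 0.37 -0.79  0.13] M [-0.09  0.13  0.01] q6 0.048782145308759545
F tool xy -0.7345522642930487 0.4641402570117284
[177.661644   193.27040162] [145.44191901 185.91282374]
[436.39845208 164.470734  ] [473.03015282 167.83166225]
```

View pics/c3.png

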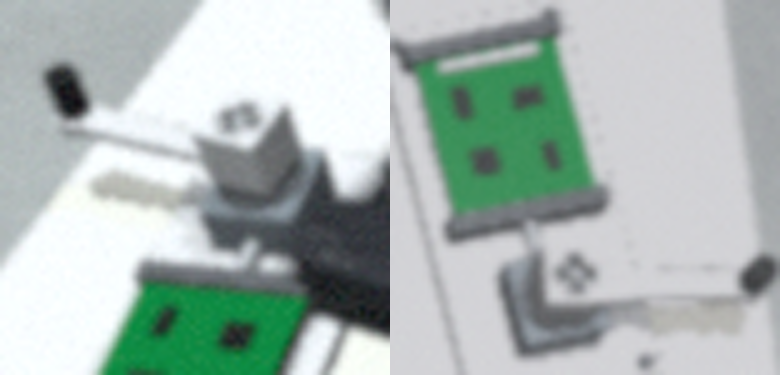

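The picture shows the lever seated on the shoulder with its hub at scene (178,194). The handle has swung to scene (143,188) / top (474,165). The jaw bar lies against the board, and the gripper is clear.

```bash
python3 -c "
from rig import ctrl
print(ctrl.sign_off())"
```

```text
the job is handed in; nothing more can be done
None
```

The lever is home on the shoulder, swung clockwise to its stop with the jaw on the board, and released; I handed the job in at about 14 s, having briefly rested the teeth on the rib ends (up to about 17 N) while searching for the spline match.

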